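# Pin the easel's foot stop and lean the log book on it

### The job

Set up the bench easel for reading: slide its foot stop until the hole in the stop's plate lines up with the middle one of the three holes in the base (marked by the middle engraved line), then push the knob-headed pin from the wooden block fully home through both. After that take the log book from its rack and lean it on the easel, centred on its spine: foot on the base just behind the stop, upper part back against the crossbar. Leave the bottles and pots around it alone.

Things in the scene. Friction and masses are not known exactly. Their poses are not given: they have to be found in the camera images.
- easel: Fixed easel: aluminium base plate with a back rest. Origin on the bench, below the middle hole; +x from the front to the back rest, y across, z up. Plate 250 (x -120 to +130) x 160 x 20 thick. Three 12 mm through holes at x = -30, 0, +30, each with a dark line engraved across the plate at both sides. Guide strips 9 high at y = +-30.
- base_hole (a point): Centre of the middle hole in the base, at the plate's top face (20 mm above the bench). Axes as the easel's.
- crossbar (a point): Centre of the back rest's crossbar, a 12 mm round bar 160 long along the easel's y, at easel x = 104.5, z = 105, on two 12 mm posts at y = +-60. With the stop at the middle hole the log book leans on it about 0.35 rad from upright, its foot edge centred at about easel x = 61, z = 22.
- stop (a joint): Slide of the foot stop along the easel's x, in m: 0 where its hole is over the middle hole, negative towards the front (it starts 20 to 48 mm that way), positive towards the back rest; range -0.05 to 0.045. It stays where it is left; about 2 N moves it.
- stop_hole (a point): Centre of the 12 mm hole in the foot stop's steel plate, at its top face (32 mm above the bench); axes as the easel's. The plate, 115 x 50 x 12, slides on the base between the strips, from x = -60 to +55 of this hole. The stop's ledge stands across its rear end: 12 thick, 150 long, rear face at x = +55 of the hole, top 52 above the bench.
- stop_grip (a point): Grip point on the foot stop's upright finger tab, 45 mm in front (-x) of its hole and 53 mm above the bench. The tab is 12 wide (easel's y), 26 long (easel's x), from the plate up to 61 above the bench: pinch it across y from above and slide it.
- pin: Loose steel pin with a black knob, 50 g, upright in the block. Origin at the lower tip, z up to the knob. Shank 10 mm diameter, 30 long, lowest 6 mm tapered to 5 mm; collar 20 diameter from 30 to 33 above the tip; knob 18 diameter from 33 to 59.5 above the tip. Fully home the collar lies on the stop's plate, the tip 2 mm above the bench.
- pin_block: Fixed wooden block 60 x 60 x 40 mm, origin at the centre of its underside; a 14 mm blind hole in the middle of its top holds the pin, whose collar rests on the top, tip 10 mm above the bench.
- book_rack: Fixed grey sheet-metal rack, origin at the centre of its underside. Floor plate 130 x 90 x 6; two upright plates 120 long, 3 thick, up to 65 high leave a 17 mm slot along the rack's x, in which the log book stands.
- book: Dark blue hard-cover log book, closed, rigid, 210 x 148 x 13 mm, 0.24 kg. It stands on its long spine edge in the rack, top edge 154 mm above the bench, thickness along the rack's y. Its axes: x along the 210 mm spine, y from spine (down) to opposite edge (up), z through the thickness; origin in the middle of one cover. Either cover may face out on the easel.
- book_top (a point): Middle of the log book's upper long edge, centred in its thickness: pinch here from above across the 13 mm.
- book_foot (a point): Middle of the log book's spine (lower) edge, centred in its thickness, 148 mm from the top edge.
- dropper_bottle: Bystander: brown bottle, 35 diameter x 76 high, origin under its centre. Not to be moved.
- vial: Bystander: small capped vial, 26 diameter x 56 high, origin under its centre. Not to be moved.
- ink_pot: Bystander: screw-lid pot with black lid, 56 diameter x 63 high, origin under its centre. Not to be moved.

How it is judged:
On the way, in this order (a step that is already met when the one before it is completed fails the run):
1. the foot stop's hole is lined up with the base's middle hole (within 4 mm), the pin not yet home (value of joint stop between -0.004 and 0.004 m and z of pin in the frame of easel above 0.008 m), for 0.1 s.
2. the pin is fully home through the stop and the base (value of joint stop between -0.004 and 0.004 m and z of pin in the frame of easel below 0.006 m and horizontal distance between pin and base_hole below 0.004 m and angle between pin's own z axis and vertical below 0.12 rad), for 0.2 s.
3. the log book leans on the easel, spine behind the stop, upper part back on the crossbar (angle between book's own y axis and vertical between 0.26 and 0.44 rad and x of book_foot in the frame of easel between 0.052 and 0.072 m and y of book_foot in the frame of easel between -0.04 and 0.04 m and z of book_foot in the frame of easel between 0.015 and 0.032 m and x of book_top in the frame of easel between 0.085 and 0.14 m and angle between the x axis of book and the y axis of easel, either way round below 0.12 rad and linear speed of book below 0.02 m/s), for 0.2 s.
At the end, for the whole second after the job is handed in: Stop within 4 mm of the middle hole; pin upright in it, collar within 4 mm of the plate. Book at rest, spine down on the base 52 to 72 mm behind the hole (61 = against the stop), centred within 40 mm, square within 0.12 rad, leaning back 0.26 to 0.44 rad from upright. Bystanders in place (all of step 2 and all of step 3); the robot touches nothing.
It fails at once if the dropper bottle is shifted by more than 30 mm or tipped (distance of dropper_bottle from where it was at the start of the episode above 0.03 m or angle between dropper_bottle's own z axis and vertical above 0.5 rad).
It fails at once if the vial is shifted by more than 30 mm or tipped (distance of vial from where it was at the start of the episode above 0.03 m or angle between vial's own z axis and vertical above 0.5 rad).
It fails at once if the ink pot is shifted by more than 30 mm or tipped (distance of ink_pot from where it was at the start of the episode above 0.03 m or angle between ink_pot's own z axis and vertical above 0.5 rad).
It also fails if it takes over 64 s, if anything falls off the work surface, if the arm or the gripper's body presses on something with over 40 N, if the wrist force passes 120 N, or if a joint passes its speed limit or range.

### The arm

A 7-joint arm with a two-finger parallel gripper is mounted at the origin on a cart in front of the work surface, level with it; the furniture and walls round the work are solid. World frame = base frame: x ahead of the robot, y to its left, z up, the work surface at z = 0. Lengths are in m, angles in rad, forces in N, time in s.
With the tool pointing down it reaches from about 0.425 to 0.875 m from the base axis. Payload 9.9 kg.
Tool frame: the origin (TCP) lies midway between the tips of the shut fingers; the grasp point (between the pads) lies ctrl.grip_depth behind it (ctrl.grip_depth is the distance from the TCP to the grasp point, in m); z points along the fingers, x is the direction in which the jaws open and shut, and the axes are right-handed (so a half turn about z gives the same grasp; the last joint's range is limited). The gripper opens to 85 mm and grips with 20 to 120 N. Pads are 22 mm wide; open, the fingers measure 114 mm over their backs; the gripper's body (76 mm by 85 mm) begins 54 mm behind the grasp point. The pads swing forward as they close: fully open they stand 13 mm farther back than shut.
Start: joints at [1.045, 0.576, 0.025, 1.437, -0.015, 1.129, -0.057], TCP at [0.289, -0.61, 0.231] pointing down, gripper open.
Joint ranges: [-2.76, 2.76], [-0.34, 2.15], [-1.52, 1.57], [0.19, 2.46], [-1.09, 4.23], [0.17, 1.99], [-2.82, 2.82]. Speed limits (rad/s): [2.22, 2.22, 3.01, 3.01, 3.14, 3.14, 3.14].

### API

Orientations are given as a rotation vector (axis times angle).
In Python, from workcell import ctrl gives the robot as it stands. The module is installed in compiled form; this text tells all that it offers. Calls block until the motion is done:
- ctrl.move_to(position, orientation): joint-space move of the TCP to a pose.
- ctrl.line_to(position, ori=None, v=0.15, threshold=None): straight line of the TCP; ori=None keeps the orientation; v is the mean speed in m/s. With threshold (N) it stops when the force on the tool has changed by that much, and returns True; else False.
- ctrl.move_joints(angles): joint-space move.
- ctrl.grip(opening, f_grip=None): finger opening in m; f_grip is the grip in N (None keeps the last); returns when the fingers have stopped.
- ctrl.hold(seconds).
- ctrl.solve_ik(position, orientation): joint angles nearest the present ones, or None.
- ctrl.capture(name): name is "scene" or "side" or "wrist"; returns a dict with "frame" (480x640x3 uint8, red, green, blue), "z_map" (480x640 float32, m along the optical axis (not along the pixel's ray), 0 where there is no reading), "fx", "fy", "cx", "cy" (pixels), "dist_coeffs" ([k1, k2, p1, p2, k3] as OpenCV has them; the pictures are not rectified), "camera_from_world" (4x4, takes a point from world to camera coordinates). Camera axes: x right, y down, z forward; pixel columns grow to the right and rows downward; lengths in m; the calibration is good to about 2 mm. A picture is of the moment at which its call begins.
A pose or a line that the arm cannot do raises ctrl.IKError and nothing moves.
- ctrl.close_job(): hands the job in, once; it reports no verdict.
Trained networks look in the newest picture that a camera, given by its name, has taken for a name from the list of things; names that differ only in an ending like _2 or _b are one class to them, and where a whole thing is asked for, a point or a joint stands for the part that bears it (a point fixed in the world has none). Each returns a list of dicts, best first, with "confidence" (0 to 1); they miss things now and then, are a little off and sometimes report something else, mostly with a low value. They report only what shows in the picture. A call takes as long as a camera call.
- ctrl.outline_of(camera, label): "pixels" (480x640 bool, what is visible of it) and "pixel" ([column, row] in pixels, amid what is visible of it).
- ctrl.pinpoint(camera, label): "pixel" ([column, row] in pixels: a listed point, or the origin of a listed thing).
Readings, each from a call of its own:
- ctrl.get_time(): time.
- ctrl.get_qpos(): joint angles.
- ctrl.get_qvel(): joint speeds.
- ctrl.get_tau(): joint torques, N m.
- ctrl.get_tool_pos(): TCP position.
- ctrl.get_eef_rot(): TCP orientation.
- ctrl.get_force(): force on the tool from outside, world axes, zero at the start.
- ctrl.get_ft_torque(): the same for the moment, N m.
- ctrl.get_grip_width(): finger opening in m.
Only numpy, scipy, OpenCV 4.12 (cv2) and the standard library are available. Lean on these libraries where they do the work, as an engineer would, in place of code of your own. Each camera call takes 0.05 s, during which the arm holds its last target.

## Working session

There is one attempt and no reset: what is moved stays moved. The work goes in short steps, each a Python script; the robot and the scene stay as the last script left them, time stands still between calls to the robot, and variables do not carry over. Pictures are saved under pics/ and viewed, and the job is handed in when it is done.

```bash
mkdir -p pics; ls; cat > h.py <<'E'
import numpy as np, cv2
from workcell import ctrl
from scipy.spatial.transform import Rotation as R
def cap(cam,save=None):
    d=ctrl.capture(cam)
    if save: cv2.imwrite('pics/'+save,d['frame'][:,:,::-1])
    return d
def K(d): return np.array([[d['fx'],0,d['cx']],[0,d['fy'],d['cy']],[0,0,1.]])
def ray(d,px):
    u=cv2.undistortPoints(np.array([[px]],float),K(d),np.array(d['dist_coeffs'],float))[0,0]
    T=np.linalg.inv(d['camera_from_world'])
    return T[:3,3],T[:3,:3]@np.array([u[0],u[1],1.])
def onz(d,px,z):
    o,r=ray(d,px); return o+r*(z-o[2])/r[2]
def pts(d,mask):
    v,u=np.nonzero(mask&(d['z_map']>0))
    uv=np.stack([u,v],1).astype(float)
    n=cv2.undistortPoints(uv[:,None],K(d),np.array(d['dist_coeffs'],float))[:,0]
    z=d['z_map'][v,u]
    P=np.c_[n*z[:,None],z]
    T=np.linalg.inv(d['camera_from_world'])
    return P@T[:3,:3].T+T[:3,3]
def proj(d,p):
    C=d['camera_from_world']
    rv=cv2.Rodrigues(C[:3,:3])[0]
    return cv2.projectPoints(np.array(p,float).reshape(-1,1,3),rv,C[:3,3],K(d),np.array(d['dist_coeffs'],float))[0][:,0]
def down(yaw): # jaw x axis at angle yaw in the world, z down
    c,s=np.cos(yaw),np.sin(yaw)
    return R.from_matrix(np.array([[c,s,0],[s,-c,0],[0,0,-1.]]).T.T).as_rotvec()
E
python3 - <<'E'
from h import *
print(ctrl.grip_depth, ctrl.get_time(), ctrl.get_tool_pos(), ctrl.get_eef_rot())
print(R.from_rotvec(ctrl.get_eef_rot()).as_matrix().round(2))
names=['easel','base_hole','crossbar','stop','stop_hole','stop_grip','pin','pin_block','book_rack','book','book_top','book_foot','dropper_bottle','vial','ink_pot']
for c in ['scene','side','wrist']:
    d=cap(c,c+'0.png'); T=np.linalg.inv(d['camera_from_world']); print(c,T[:3,3].round(3),T[:3,2].round(2))
    if c=='wrist': continue
    for n in names:
        if n!='stop':
            print(n,[(np.round(r['pixel'],1).tolist(),round(r['confidence'],2)) for r in ctrl.pinpoint(c,n)][:2])
E
```

```text
pics
0.0187 0.0 [ 0.28841698 -0.60976081  0.23043229] [-2.65355955e+00  1.68017616e+00  2.31186146e-03]
[[ 0.43 -0.9  -0.  ]
 [-0.9  -0.43  0.  ]
 [-0.    0.   -1.  ]]
scene [0.218 0.625 0.866] [ 0.4  -0.56 -0.73]
easel [([350.7, 290.6], 0.81)]
base_hole [([349.1, 287.0], 0.74)]
crossbar [([345.5, 233.2], 0.91)]
stop_hole [([356.0, 299.4], 0.8)]
stop_grip [([358.0, 311.2], 0.82)]
pin [([279.4, 379.9], 0.5)]
pin_block [([278.7, 381.4], 0.6), ([415.8, 203.2], 0.52)]
book_rack []
book [([418.1, 203.1], 0.96), ([350.8, 300.0], 0.64)]
book_top [([419.0, 179.1], 0.93)]
book_foot [([351.4, 289.5], 0.54)]
dropper_bottle [([240.9, 278.3], 0.71)]
vial [([234.6, 327.8], 0.75), ([350.9, 291.8], 0.21)]
ink_pot [([319.9, 221.6], 0.62)]
side [0.539 1.03  0.765] [ 0.06 -0.84 -0.55]
easel [([367.4, 288.2], 0.87)]
base_hole [([365.6, 278.5], 0.68)]
crossbar [([334.4, 226.8], 0.84)]
stop_hole [([378.5, 284.7], 0.55)]
stop_grip [([391.7, 288.9], 0.73)]
pin [([369.1, 384.2], 0.65)]
pin_block [([365.2, 384.8], 0.93)]
book_rack [([394.6, 289.9], 0.74), ([362.2, 212.1], 0.66)]
book [([370.9, 189.1], 0.96)]
book_top [([367.7, 159.3], 0.84)]
book_foot []
dropper_bottle [([239.3, 319.7], 0.56)]
vial [([274.0, 359.3], 0.55)]
ink_pot [([285.1, 244.5], 0.81)]
wrist [ 0.359 -0.577  0.373] [-0.28 -0.13 -0.95]
```

View pics/scene0.png

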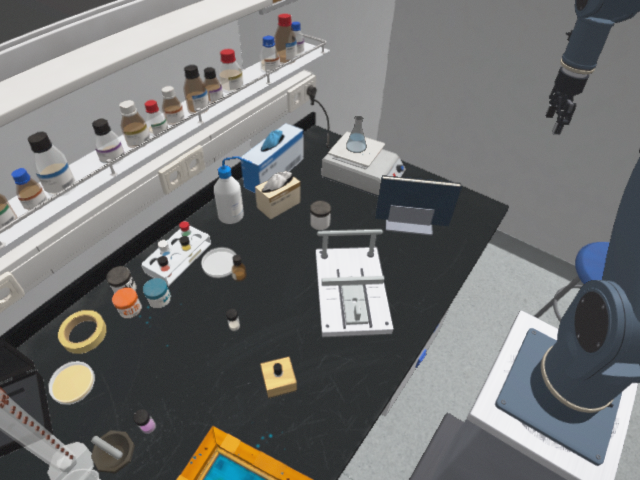

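View pics/side0.png

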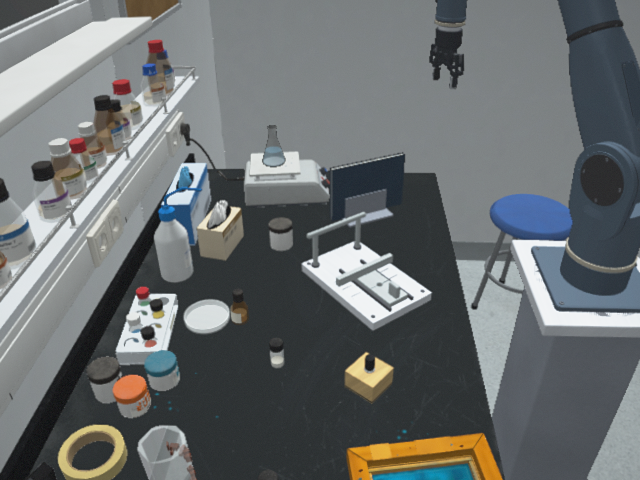

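View pics/wrist0.png

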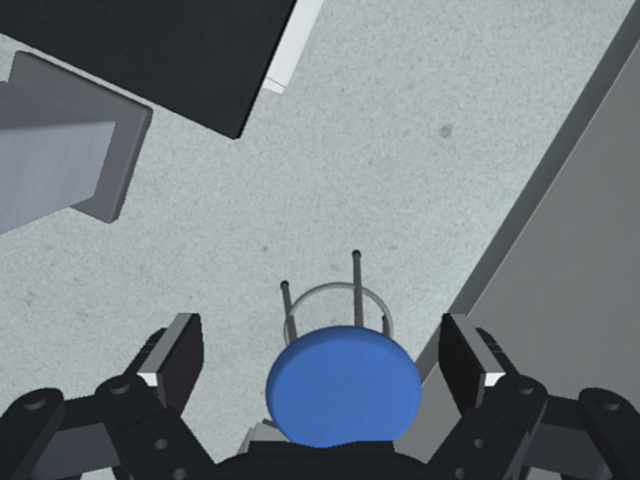

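The scene view shows the easel at about (352,285), its stop forward of the middle. The pin block is at (279,378), the book in its rack at (418,203), the vial at (234,320), the dropper bottle at (238,267) and the ink pot at (320,215). Next I'll turn these into world positions.

```bash
python3 - <<'E'
from h import *
D={c:cap(c) for c in ['scene','side']}
pz={'base_hole':.02,'crossbar':.105,'stop_hole':.032,'stop_grip':.053,'book_top':.154,'pin_block':0,'pin':.01,'vial':0,'dropper_bottle':0,'ink_pot':0}
for n,z in pz.items():
    for c in D:
        r=ctrl.pinpoint(c,n)
        if r: print(n,c,onz(D[c],r[0]['pixel'],z).round(4),round(r[0]['confidence'],2))
for n in ['book','easel','pin','pin_block','book_rack','stop','vial','dropper_bottle','ink_pot']:
    for c in D:
        r=ctrl.outline_of(c,n)
        if not r: print(n,c,'none'); continue
        m=r[0]['pixels']; P=pts(D[c],m); 
        print(n,c,len(P),round(r[0]['confidence'],2),'med',np.median(P,0).round(3),'lo',np.percentile(P,2,0).round(3),'hi',np.percentile(P,98,0).round(3))
        np.save(f'/tmp/{n}_{c}.npy',P)
E
```

```text
base_hole scene [0.5123 0.0488 0.02  ] 0.92
base_hole side [0.5158 0.0452 0.02  ] 0.59
crossbar scene [ 0.5815 -0.0271  0.105 ] 0.7
crossbar side [ 0.5817 -0.0316  0.105 ] 0.62
stop_hole scene [0.4826 0.0805 0.032 ] 0.74
stop_hole side [0.4823 0.0625 0.032 ] 0.95
stop_grip scene [0.4561 0.1126 0.053 ] 0.9
stop_grip side [0.4539 0.1258 0.053 ] 0.64
book_top scene [ 0.5058 -0.2598  0.154 ] 0.84
book_top side [ 0.5059 -0.2734  0.154 ] 0.88
pin_block scene [0.5118 0.3329 0.    ] 0.68
pin_block side [0.5116 0.3416 0.    ] 0.76
pin scene [ 0.5113 -0.2504  0.01  ] 0.52
pin side [0.5037 0.337  0.01  ] 0.67
vial scene [0.6643 0.2832 0.    ] 0.8
vial side [0.6733 0.2836 0.    ] 0.86
dropper_bottle scene [ 0.7628  0.1754 -0.    ] 0.69
dropper_bottle side [0.7625 0.1681 0.    ] 0.63
ink_pot scene [ 0.7211 -0.1179  0.    ] 0.55
ink_pot side [ 0.7068 -0.1168  0.    ] 0.85
book scene 2822 0.68 med [ 0.505 -0.265  0.104] lo [ 0.419 -0.313  0.014] hi [ 0.597 -0.214  0.155]
book side 3028 0.81 med [ 0.511 -0.259  0.102] lo [ 0.419 -0.311  0.014] hi [ 0.599 -0.214  0.153]
easel scene 6223 0.71 med [0.5
[... 797 characters left out ...]
.024] hi [0.566 0.134 0.061]
stop side 1458 0.8 med [0.486 0.074 0.035] lo [0.436 0.004 0.025] hi [0.566 0.134 0.061]
vial scene 235 0.49 med [0.67  0.293 0.046] lo [0.663 0.254 0.003] hi [0.71  0.302 0.059]
vial side 383 0.7 med [0.672 0.298 0.035] lo [0.661 0.281 0.002] hi [0.684 0.303 0.058]
dropper_bottle scene 302 0.72 med [0.757 0.18  0.04 ] lo [0.747 0.148 0.004] hi [0.792 0.192 0.078]
dropper_bottle side 550 0.59 med [0.762 0.183 0.036] lo [ 0.747  0.106 -0.001] hi [0.794 0.191 0.077]
ink_pot scene 461 0.98 med [ 0.708 -0.091  0.056] lo [ 0.69  -0.124  0.009] hi [ 0.735 -0.077  0.066]
ink_pot side 689 0.57 med [ 0.71  -0.087  0.046] lo [ 0.687 -0.127  0.004] hi [ 0.737 -0.077  0.066]
```

```bash
python3 - <<'E'
from h import *
L=lambda n:np.r_[np.load(f'/tmp/{n}_scene.npy'),np.load(f'/tmp/{n}_side.npy')]
def rect(P,lo,hi):
    Q=P[(P[:,2]>lo)&(P[:,2]<hi),:2]
    # outlier filter
    m=np.median(Q,0); 
    return len(Q),[np.round(a,4) for a in cv2.minAreaRect((Q*1000).astype(np.float32))]
for c in ['scene','side']:
    P=np.load(f'/tmp/easel_{c}.npy'); print('easel plate',rect(P,.017,.024)); print('bar',rect(P,.1,.115))
    P=np.load(f'/tmp/stop_{c}.npy'); print('ledge',rect(P,.048,.055)); print('tab',rect(P,.056,.064)); print('plate',rect(P,.03,.035))
    P=np.load(f'/tmp/pin_block_{c}.npy'); print('block',rect(P,.038,.043))
    P=np.load(f'/tmp/pin_{c}.npy'); print('knob',rect(P,.066,.075))
    P=np.load(f'/tmp/book_{c}.npy'); print('book top',rect(P,.150,.158))
    P=np.load(f'/tmp/book_rack_{c}.npy'); print('rack top',rect(P,.062,.068)); print('rack floor',rect(P,.004,.008))
E
```

```text
easel plate (3565, [array([516.9021,  42.0083]), array([161.0216, 253.5187]), np.float64(39.5722)])
bar (316, [array([579.4387, -32.5928]), array([157.0589,  12.8089]), np.float64(39.4094)])
ledge (305, [array([512.9797,  65.6887]), array([125.2173, 133.1371]), np.float64(5.0816)])
tab (55, [array([466.5128,  67.6352]), array([ 18.2421, 125.6199]), np.float64(12.4183)])
plate (636, [array([480.5861,  86.7573]), array([137.8809, 106.1538]), np.float64(39.8366)])
block (627, [array([507.3776, 332.2757]), array([60.5547, 61.0056]), np.float64(53.3262)])
knob (61, [array([505.7791, 333.2439]), array([16.0401, 16.6635]), np.float64(32.5397)])
book top (337, [array([ 511.1595, -266.7638]), array([207.4778,  19.516 ]), np.float64(28.4949)])
rack top (60, [array([ 514.4456, -253.8295]), array([112.122 ,   6.3896]), np.float64(27.6952)])
rack floor (332, [array([ 505.3969, -239.6524]), array([126.6971,  40.0216]), np.float64(28.9882)])
easel plate (3365, [array([512.827 ,  40.2774]), array([165.5801, 254.6907]), np.float64(39.7529)])
bar (340, [array([575.7297, -33.46  ]), array([159.7531,  15.8823]), np.float64(39.5901)])
ledge (312, [array([491.351 ,  49.9042]), array([129.6628, 133.7494]), np.float64(73.0381)])
tab (58, [array([486.2207,  92.345 ]), array([ 47.5714, 103.2227]), np.float64(40.8916)])
plate (593, [array([489.4565,  93.0993]), array([123.6561, 108.9602]), np.float64(35.5953)])
block (645, [array([506.018 , 333.4602]), array([62.6972, 61.28  ]), np.float64(54.928)])
knob (63, [array([506.2541, 333.2509]), array([15.5981, 17.0772]), np.float64(26.9717)])
book top (197, [array([ 508.3573, -266.0246]), array([203.1318,  19.9034]), np.float64(29.814)])
rack top (63, [array([ 509.6969, -254.5434]), array([112.9029,  11.0835]), np.float64(24.7244)])
rack floor (203, [array([ 500.3661, -240.8138]), array([131.1568,  41.9382]), np.float64(26.9861)])
```

```bash
cat >> h.py <<'E'
YE=np.deg2rad(-50.3)
H0=np.array([.5125,.045])
def E2W(p,H=H0,y=None):
    y=YE if y is None else y
    c,s=np.cos(y),np.sin(y); p=np.array(p,float)
    return np.array([H[0]+c*p[0]-s*p[1],H[1]+s*p[0]+c*p[1],p[2]])
def tilted(yaw,jyaw,t):
    """tool down with jaws along jyaw, then top leaned by t toward horizontal direction yaw"""
    ax=np.array([-np.sin(yaw),np.cos(yaw),0])
    return (R.from_rotvec(ax*t)*R.from_rotvec(down(jyaw))).as_rotvec()
E
python3 - <<'E'
from h import *
yb=np.deg2rad(28.9)
for k in (0,np.pi):
    print(k)
    for nm,p,o in [('tab',E2W([-.085,0,.2]),down(YE+np.pi/2+k)),('tab',E2W([-.085,0,.05]),down(YE+np.pi/2+k)),
      ('pin',[.506,.333,.06],down(YE+np.pi/2+k)),('pinhi',[.506,.333,.2],down(YE+k)),('pinhi',[.506,.333,.2],down(YE+np.pi/2+k)),
      ('hole',E2W([0,0,.05]),down(YE+np.pi/2+k)),('holehi',E2W([0,0,.2]),down(YE+np.pi/2+k)),
      ('book',[.51,-.266,.135],down(yb-np.pi/2+k)),('bookhi',[.51,-.266,.33],down(yb-np.pi/2+k)),
      ('leanhi',E2W([.105,0,.33]),down(YE+k)),('lean',E2W([.105,0,.15]),tilted(YE,YE+k,.3))]:
        q=ctrl.solve_ik(p,o); print(nm,None if q is None else np.round(q,2))
E
```

```text
0
tab [ 0.2   0.38 -0.73  1.98  0.32  0.9   0.  ]
tab [-0.07  0.57 -0.39  2.16  0.44  0.49 -0.1 ]
pin [-0.23  0.75 -0.71  1.79  0.64  0.84 -0.55]
pinhi [-0.29  0.55 -0.59  1.66  0.34  1.04 -1.86]
pinhi [-0.01  0.72 -1.15  1.65  0.69  1.24 -0.61]
hole [ 0.12  0.62 -0.45  2.05  0.47  0.58  0.04]
holehi [ 0.24  0.42 -0.6   1.89  0.29  0.93  0.21]
book [ 0.42  0.53 -0.03  1.83  0.02  0.78 -0.69]
bookhi [ 0.43  0.35 -0.04  1.55  0.02  1.24 -0.68]
leanhi [ 0.19  0.37 -0.3   1.53  0.11  1.26 -1.01]
lean [ 0.21  0.64 -0.17  1.6  -0.13  1.12 -0.75]
3.141592653589793
tab [-1.07  0.55  1.14  2.02 -0.61  0.97 -2.06]
tab [-0.48  0.56  0.2   2.17 -0.26  0.43 -2.51]
pin [-1.16  0.87  0.91  1.83 -0.88  0.9  -2.28]
pinhi [-0.04  0.69 -1.07  1.65  0.64  1.2   1.  ]
pinhi [-1.26  0.77  1.14  1.69 -0.75  1.18 -2.38]
hole [-0.33  0.6   0.23  2.06 -0.27  0.5  -2.36]
holehi [-0.25  0.37  0.11  1.9  -0.05  0.87 -2.57]
book [ 1.12  0.85 -1.29  1.8   0.88  1.21  1.63]
bookhi [ 1.14  0.6  -1.29  1.52  0.57  1.46  1.9 ]
leanhi [ 0.71  0.61 -1.29  1.51  0.58  1.47  1.67]
lean [ 0.75  0.95 -1.3   1.58  0.63  1.36  1.66]
```

```bash
python3 - <<'E'
from h import *
ctrl.move_to(E2W([-.06,0,.22]),down(YE+np.pi/2))
ctrl.hold(.2)
print(ctrl.get_time(),ctrl.get_tool_pos())
d=cap('wrist','w1.png')
T=np.linalg.inv(d['camera_from_world']);print(T[:3,3],T[:3,2])
for n,z in [('base_hole',.02),('stop_hole',.032),('stop_grip',.053),('crossbar',.105),('easel',0)]:
    for r in ctrl.pinpoint('wrist',n)[:2]: print(n,np.round(r['pixel'],1),onz(d,r['pixel'],z).round(4),round(r['confidence'],2))
E
```

```text
6.3167 [0.47433326 0.0907245  0.2199418 ]
[0.42419813 0.15084524 0.36186251] [ 0.19562635 -0.23526455 -0.9520404 ]
stop_grip [322.6 170.2] [0.4547 0.1166 0.053 ] 0.56
crossbar [321.9 431.2] [ 0.5793 -0.0348  0.105 ] 0.72
easel [322.7 258.4] [0.5129 0.0471 0.    ] 0.64
```

View pics/w1.png

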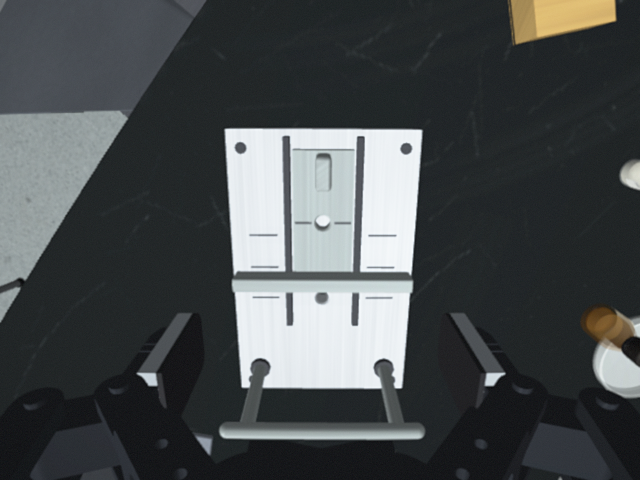

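The wrist view shows the stop hole at (322,222), the tab at (323,171) and the engraved lines at rows 235, 267 and 297. The rear base hole is visible at (321,297). I'll work out the easel frame from these.

```bash
python3 - <<'E'
from h import *
d=cap('wrist')
c=[onz(d,p,.02)[:2] for p in [(225,129),(422,129),(403,388),(242,388)]]
print(np.round(c,4), [np.round(np.linalg.norm(c[i]-c[(i+1)%4]),4) for i in range(4)])
ctr=np.mean(c,0); xd=(c[2]+c[3]-c[0]-c[1]); yaw=np.arctan2(xd[1],xd[0]); u=np.array([np.cos(yaw),np.sin(yaw)])
print('centre',ctr,'yaw',np.rad2deg(yaw),'hole',ctr-.005*u)
for r in (235.,267,297):
    for cl in (263,382): print(r,cl,onz(d,(cl,r),.02).round(4))
print('rear hole',onz(d,(321,297.5),.02)-np.r_[.03*u,0])
sh=onz(d,(322,221.5),.032)[:2]; tb=onz(d,(323,155.5),.061)
print('stop hole',sh,(sh-(ctr-.005*u))@u)
# refined: lines midpoint
for r in (235.,266.7,297): 
    m=(onz(d,(263.5,r),.02)+onz(d,(382,r),.02))[:2]/2; print((m-(ctr-.005*u))@u, (m-(ctr-.005*u))@np.array([-u[1],u[0]]))
E
python3 - <<'E'
import cv2
i=cv2.imread('pics/w1.png')[120:320,215:430]
cv2.imwrite('pics/w1z.png',cv2.resize(i,None,fx=2.8,fy=2.8,interpolation=cv2.INTER_CUBIC))
E
```

```text
[[ 0.3754  0.0887]
 [ 0.4984  0.1907]
 [ 0.6586 -0.0021]
 [ 0.5344 -0.1049]] [np.float64(0.1597), np.float64(0.2507), np.float64(0.1612), np.float64(0.2505)]
centre [0.51670428 0.0431171 ] yaw -50.440923922556905 hole [0.51351991 0.04697194]
235.0 263 [0.4539 0.0368 0.02  ]
235.0 382 [0.5339 0.1031 0.02  ]
267 263 [0.472  0.0128 0.02  ]
267 382 [0.5541 0.0808 0.02  ]
297 263 [ 0.4899 -0.0108  0.02  ]
297 382 [0.5741 0.0589 0.02  ]
rear hole [0.51212183 0.04592983 0.02      ]
stop hole [0.48353973 0.08155608] -0.04575685095881749
-0.03021669161615158 -0.00032947940190582804
-0.0004656030966486144 -0.00022689020777704648
0.029472281882655164 -0.0001224418164770699
```

View pics/w1z.png

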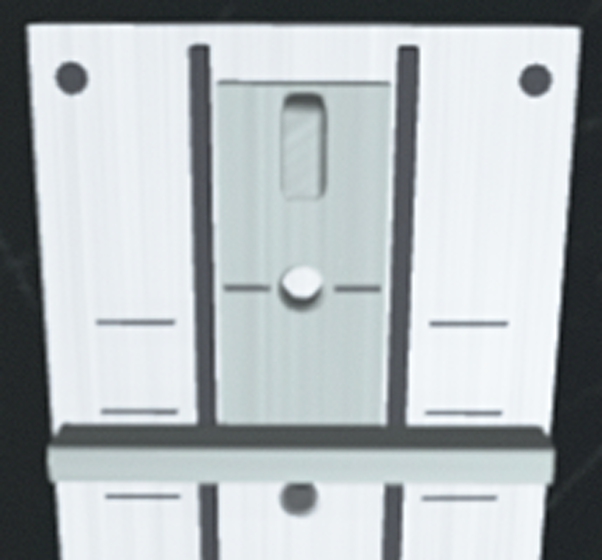

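```bash
sed -i 's/^YE=.*/YE=np.deg2rad(-50.44)/; s/^H0=.*/H0=np.array([.5130,.0465])/' h.py; python3 - <<'E'
from h import *
o=down(YE+np.pi/2)
ctrl.grip(.05,40)
ctrl.move_to(E2W([-.0905,0,.1]),o)
print(ctrl.line_to(E2W([-.0905,0,.038]),o,v=.1,threshold=8), ctrl.get_tool_pos())
ctrl.grip(.0,40); print('w',ctrl.get_grip_width(),ctrl.get_force())
ctrl.line_to(E2W([-.0905+.0457,0,.038]),o,v=.05)
print(ctrl.get_force(),ctrl.get_tool_pos(),E2W([-.0448,0,.038]))
d=cap('wrist','w2.png')
print(ctrl.get_time())
E
```

```text
False [0.4558964  0.11634984 0.0386355 ]
w 0.011097439762936345 [0.03471853 0.38076012 6.43704619]
[-0.58572849 -0.70700332  5.652126  ] [0.48482415 0.08070073 0.03856697] [0.48446751 0.08103892 0.038     ]
9.9833
```

View pics/w2.png

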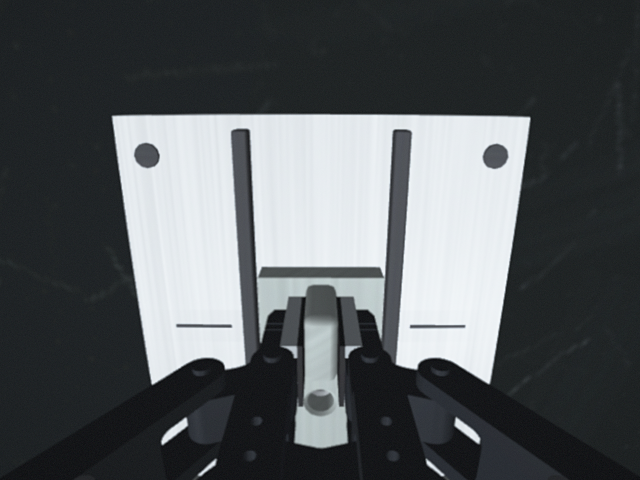

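The stop has slid. Its plate's front top edge is at about row 277 and the front engraved line at row 325. I'll compute the stop position from these.

```bash
python3 - <<'E'
from h import *
d=cap('wrist')
g=cv2.cvtColor(d['frame'],cv2.COLOR_RGB2GRAY)
print('col 275',g[260:284,275].tolist(), g[260:284,370].tolist()); print('line',g[318:333,200].tolist(),g[318:333,440].tolist())
u=np.array([np.cos(YE),np.sin(YE)])
def ex(px,z): return ((onz(d,px,z)[:2]-H0)@u).round(4)
ln=(ex((204,325.5),.02)+ex((438,326),.02))/2
print('line',ln,'top edge',ex((320,277),.032),'bottom',ex((320,266.5),.02),'plate front',ex((320,116),.02))
print('hole rel', ex((320,277),.032)+.06-(ln+.03), ex((320,266.5),.02)+.06-(ln+.03))
E
```

```text
col 275 [230, 230, 230, 230, 232, 231, 192, 118, 80, 79, 81, 81, 80, 81, 78, 79, 85, 127, 176, 198, 199, 197, 197, 196] [240, 240, 240, 241, 242, 243, 206, 123, 77, 75, 78, 79, 78, 79, 80, 76, 79, 112, 174, 203, 205, 204, 203, 204]
line [237, 238, 237, 239, 242, 231, 140, 76, 90, 162, 239, 240, 238, 236, 237] [238, 238, 237, 237, 238, 242, 230, 127, 78, 123, 198, 239, 240, 238, 237]
line -0.03005 top edge -0.0588 bottom -0.0584 plate front -0.1192
hole rel 0.0012500000000000011 0.0016499999999999987
```

```bash
python3 - <<'E'
from h import *
o=down(YE+np.pi/2)
p=ctrl.get_tool_pos(); u=np.array([np.cos(YE),np.sin(YE),0])
ctrl.line_to(p-u*.0012,o,v=.03)
ctrl.hold(.1)
print((ctrl.get_tool_pos()-p)@u)
ctrl.grip(.05)
ctrl.line_to(E2W([-.045,0,.2]),o,v=.2)
d=cap('wrist','w3.png')
print(ctrl.get_time(), ctrl.get_tool_pos())
i=d['frame'][:,:,::-1][100:400,170:470]; cv2.imwrite('pics/w3z.png',cv2.resize(i,None,fx=2,fy=2,interpolation=cv2.INTER_CUBIC))
E
```

```text
-0.0009524912154768824
11.85 [0.48364835 0.08090422 0.19888562]
```

View pics/w3z.png

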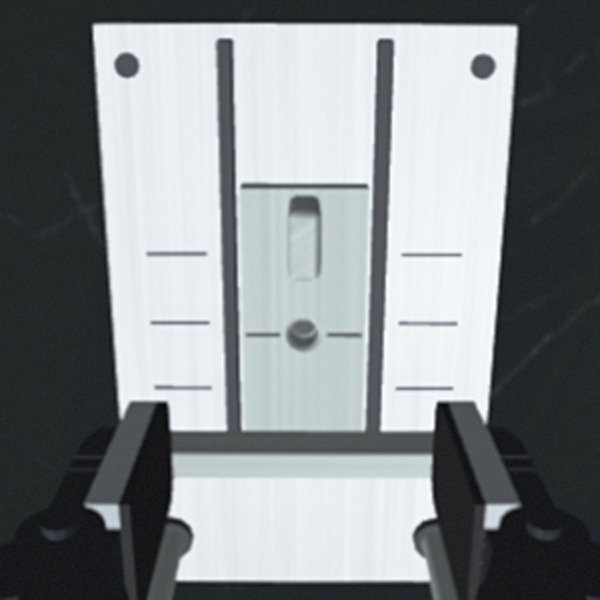

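The stop's own line is at about row 267 (z 0.032) and the base's middle line at about row 261.5 (z 0.020). I'll compare them with sub-pixel positions.

```bash
python3 - <<'E'
from h import *
d=cap('wrist')
g=255.-cv2.cvtColor(d['frame'],cv2.COLOR_RGB2GRAY).astype(float)
def line(c0,c1,r0,r1):
    s=g[r0:r1,c0:c1].mean(1); s=s-np.median(s); s[s<.25*s.max()]=0
    return ((c0+c1-1)/2,(s*np.arange(r0,r1)).sum()/s.sum())
u=np.array([np.cos(YE),np.sin(YE)])
def ex(px,z): 
    e=onz(d,px,z)[:2]-H0
    return np.round([e@u,e@[-u[1],u[0]]],4)
for nm,a in [('b-30L',(246,272,220,233)),('b-30R',(373,399,220,233)),('b0L',(248,273,255,268)),('b0R',(371,397,255,268)),('b30L',(250,274,286,299)),('b30R',(370,395,286,299))]:
    p=line(*a); print(nm,p,ex(p,.02))
for nm,a in [('sL',(295,308,261,273)),('sR',(335,349,261,273))]:
    p=line(*a); print(nm,p,ex(p,.032))
print(ex((320.5,112),.02))
E
```

```text
b-30L (258.5, np.float64(226.80081661636783)) [-0.0301 -0.0517]
b-30R (385.5, np.float64(227.16122949273995)) [-0.0298  0.0517]
b0L (260.0, np.float64(261.1027711506698)) [-0.0002 -0.0518]
b0R (383.5, np.float64(261.5659047212134)) [0.0002 0.0515]
b30L (261.5, np.float64(293.8119696292988)) [ 0.0298 -0.052 ]
b30R (382.0, np.float64(294.1125218914185)) [0.0301 0.0516]
sL (301.0, np.float64(267.0896469654899)) [ 0.0003 -0.017 ]
sR (341.5, np.float64(267.45300621976503)) [0.0006 0.0158]
[-0.1198 -0.0012]
```

The stop is within 0.5 mm of the middle hole. Next is the pin.

```bash
python3 - <<'E'
from h import *
o=down(YE+np.pi/2)
k=np.array([.506,.333])
ctrl.grip(.06)
ctrl.move_to([k[0],k[1],.2],o)
# camera is ~0.078 toward easel -x from tcp; fine
ctrl.hold(.15)
d=cap('wrist','w4.png')
print(ctrl.get_time(),ctrl.get_tool_pos())
for n,z in [('pin',.01),('pin_block',0)]:
    for r in ctrl.pinpoint('wrist',n)[:1]: print(n,r['pixel'],onz(d,r['pixel'],z),r['confidence'])
r=ctrl.outline_of('wrist','pin')
if r:
    P=pts(d,r[0]['pixels']); Q=P[P[:,2]>.067]; print(r[0]['confidence'],len(Q),cv2.minEnclosingCircle((Q[:,:2]*1000).astype(np.float32)),Q.mean(0))
E
```

```text
13.3583 [0.50682728 0.33109312 0.20013263]
pin [322.5, 203.1] [0.50699059 0.33292657 0.01      ] 0.79
pin_block [322.9, 201.4] [0.50782051 0.33252775 0.        ] 0.73
0.9 467 ((507.4623107910156, 333.5090637207031), 8.930001258850098) [0.50716446 0.3336122  0.06860798]
```

View pics/w4.png

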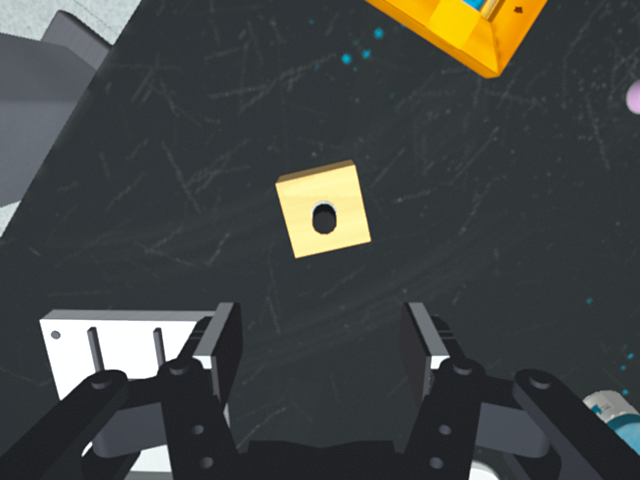

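```bash
cat >> h.py <<'E'
def fine(p,o,v=.05,n=3,tol=.0003):
    p=np.array(p,float); cmd=p.copy()
    for i in range(n):
        ctrl.line_to(cmd,o,v=v); ctrl.hold(.08)
        e=p-ctrl.get_tool_pos()
        if np.linalg.norm(e)<tol: break
        cmd=cmd+e
    return cmd,p-ctrl.get_tool_pos()
E
python3 - <<'E'
from h import *
o=down(YE+np.pi/2)
k=np.array([.5073,.3335])
ctrl.grip(.045)
print(fine([*k,.10],o,v=.15))
print(ctrl.line_to([*k,.045],o,v=.08,threshold=8))
p=ctrl.get_tool_pos();print(p); cmd=np.r_[2*k-p[:2],.045]
ctrl.line_to(cmd,o,v=.03); print(ctrl.get_tool_pos(),ctrl.get_eef_rot()-o)
ctrl.grip(0,50); print('w',ctrl.get_grip_width(),ctrl.get_tool_pos(),ctrl.get_force())
ctrl.line_to([*k,.13],o,v=.1)
ctrl.hold(.1); d=cap('wrist','w5.png'); print(ctrl.get_time(),ctrl.get_tool_pos(),ctrl.get_grip_width())
E
```

```text
(array([0.50718824, 0.33348594, 0.09970133]), array([6.84189979e-05, 1.18097868e-05, 2.66128654e-04]))
False
[0.50737671 0.33379026 0.04519362]
[0.50746106 0.33328542 0.04546267] [-5.91244492e+00 -2.12598111e+00 -1.19594195e-03]
w 0.016305077623748134 [0.50731661 0.33325512 0.04531561] [-0.14999738 -1.31403492  4.17118476]
17.975 [0.50697591 0.33325045 0.12927012] 0.01639727197263254
```

View pics/w5.png

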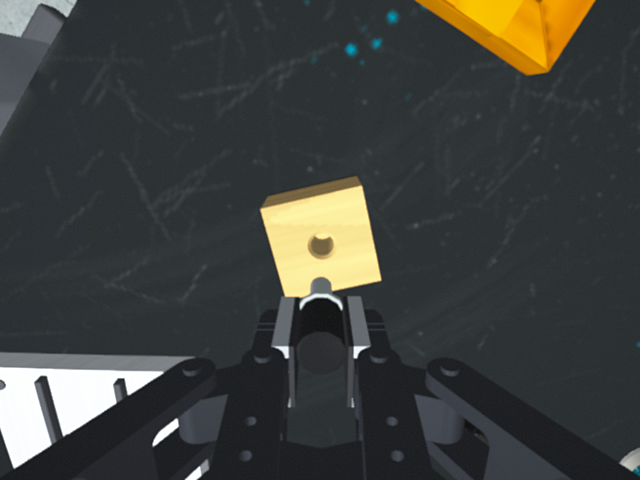

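The pin is held, with its tip at about (321,280). I'll check its offset relative to the TCP and then take it over to the hole.

```bash
python3 - <<'E'
from h import *
o=down(YE+np.pi/2)
i=cv2.imread('pics/w5.png')
fine(E2W([0,0,.10]),o,v=.25,n=3)
d=cap('wrist','w6.png'); p=ctrl.get_tool_pos(); print(p,E2W([0,0,.1]),ctrl.get_time())
print('tip proj',proj(d,p-[0,0,.0353]),'collar',proj(d,p-[0,0,.0353-.03]),'hole',proj(d,E2W([.0005,0,.032])))
z=d['frame'][:,:,::-1][200:400,220:420]; cv2.imwrite('pics/w6z.png',cv2.resize(z,None,fx=3,fy=3,interpolation=cv2.INTER_CUBIC))
E
```

```text
[0.51300633 0.04623534 0.10001235] [0.513  0.0465 0.1   ] 20.0833
tip proj [[320.93518721 281.26056404]] collar [[321.04717734 311.6723323 ]] hole [[321.14583868 257.38779022]]
```

View pics/w6z.png

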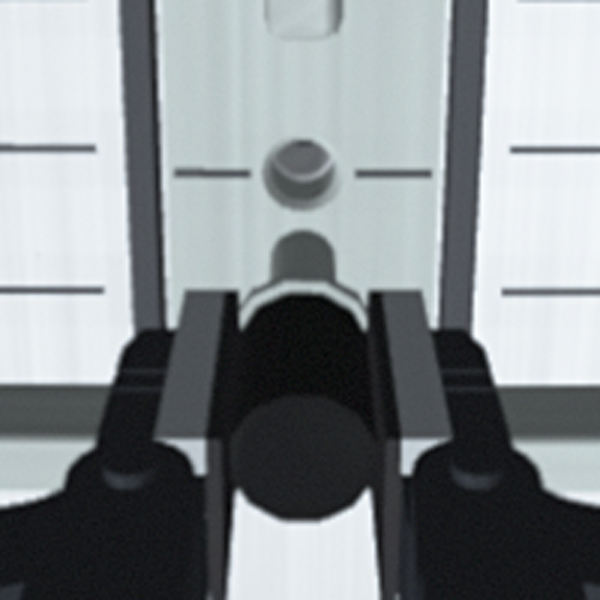

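Tip and hole match their predicted positions: the hole is at (320.7,257.7), and the tip centre at about row 281.5. Inserting.

```bash
python3 - <<'E'
from h import *
o=down(YE+np.pi/2)
fine(E2W([0.0003,0,.072]),o,v=.15,n=2)
print('pre',ctrl.get_tool_pos(),E2W([.0003,0,.072]))
s=ctrl.line_to(E2W([0.0003,0,.0365]),o,v=.04,threshold=12)
p=ctrl.get_tool_pos(); print(s,p,ctrl.get_force(),ctrl.get_time())
E
```

```text
pre [0.51320328 0.04604554 0.07185101] [0.51319107 0.04626871 0.072     ]
True [0.51286405 0.04623012 0.03722663] [-2.35738871 -0.40092669  8.90229554] 21.6583
```

```bash
python3 - <<'E'
from h import *
o=down(YE+np.pi/2)
ctrl.grip(.045)
ctrl.line_to(E2W([-.02,0,.2]),o,v=.25)
d=cap('wrist','w7.png')
r=ctrl.outline_of('wrist','pin')
if r:
    P=pts(d,r[0]['pixels']); zt=np.percentile(P[:,2],95); Q=P[P[:,2]>zt-.004]; print(r[0]['confidence'],len(Q),'top',zt,'(expect .0615)',cv2.minEnclosingCircle((Q[:,:2]*1000).astype(np.float32)))
print(ctrl.get_time())
i=d['frame'][:,:,::-1][100:400,170:470]; cv2.imwrite('pics/w7z.png',cv2.resize(i,None,fx=2,fy=2,interpolation=cv2.INTER_CUBIC))
E
```

```text
0.76 447 top 0.06156807687914605 (expect .0615) ((512.64501953125, 46.308807373046875), 8.915596961975098)
22.9583
```

View pics/w7z.png

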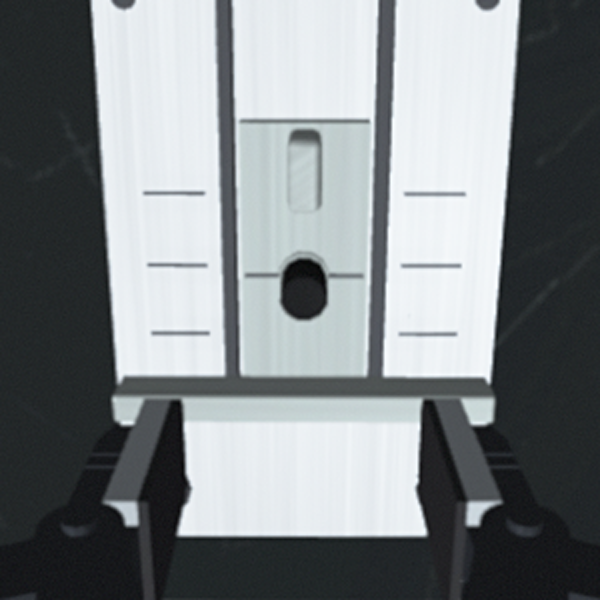

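The pin is home: the knob top is at 0.0616 m against 0.0615 expected, and upright over the hole. Now to the book.

```bash
python3 - <<'E'
from h import *
yb=np.deg2rad(29)
ctrl.line_to(E2W([-.02,0,.3]),v=.3)
ctrl.grip(.05)
ctrl.move_to([.51,-.266,.28],down(yb-np.pi/2))
ctrl.hold(.1)
d=cap('wrist','w8.png'); print(ctrl.get_time(),ctrl.get_tool_pos())
for n,z in [('book_top',.154)]:
    for r in ctrl.pinpoint('wrist',n)[:1]: print(n,r['pixel'],onz(d,r['pixel'],z),r['confidence'])
r=ctrl.outline_of('wrist','book')
if r:
    P=pts(d,r[0]['pixels']); Q=P[(P[:,2]>.147)&(P[:,2]<.16)]; print(r[0]['confidence'],len(Q),cv2.minAreaRect((Q[:,:2]*1000).astype(np.float32)),np.median(Q,0))
    q=Q[:,:2]-Q[:,:2].mean(0); w,v=np.linalg.eigh(q.T@q); print(np.rad2deg(np.arctan2(v[1,1],v[0,1])))
E
```

```text
25.0583 [ 0.51056903 -0.26456333  0.28016123]
book_top [325.6, 229.9] [ 0.51062972 -0.2682139   0.154     ] 0.91
0.56 5183 ((510.4804992675781, -266.7542419433594), (207.59103393554688, 12.472623825073242), 28.485143661499023) [ 0.52466365 -0.25906836  0.14990213]
-151.52670002241635
```

View pics/w8.png

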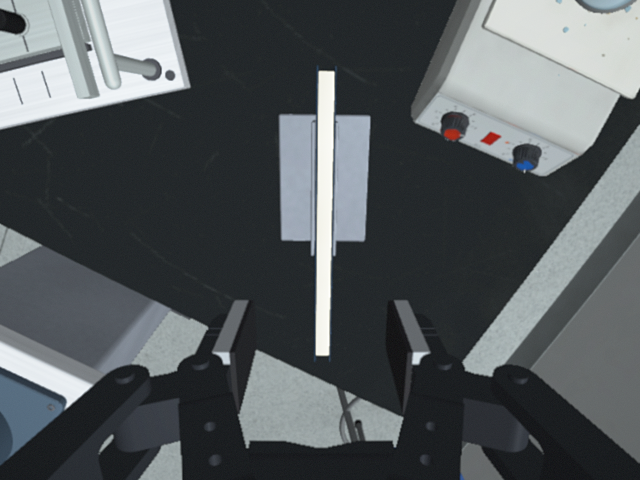

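The view shows the book's top edge as a clear strip from (326,70) to (322,357), about 28.5° in yaw, with nothing near the jaws. I'll grasp it, lift it and check.

```bash
python3 - <<'E'
from h import *
yb=np.deg2rad(28.5); o=down(yb-np.pi/2); k=[.5105,-.2668]
fine([*k,.19],o,v=.15,n=2)
print(ctrl.line_to([*k,.124],o,v=.1,threshold=10),ctrl.get_tool_pos())
ctrl.grip(0,70); print('w',ctrl.get_grip_width(),ctrl.get_force(),ctrl.get_tool_pos())
ctrl.line_to([*k,.22],o,v=.1)
print('w',ctrl.get_grip_width(),ctrl.get_force(),ctrl.get_time())
ctrl.line_to([*k,.34],o,v=.2)
for c in ['side','wrist']: cap(c,'b1_'+c+'.png')
print('w',ctrl.get_grip_width(),ctrl.get_force(),ctrl.get_time())
t=.28
for h in (.12,0):
    f=np.array([.0635,0,.024]); p=f+(.118+h)*np.array([np.sin(t),0,np.cos(t)])
    print(ctrl.solve_ik(E2W(p),tilted(YE,YE,t)))
E
```

```text
False [ 0.51080715 -0.26690338  0.1243775 ]
w 0.011722285231087152 [0.07911671 0.66589091 6.05004189] [ 0.51094115 -0.26700102  0.12471974]
w 0.012216943094259178 [ 0.24280313  0.83486981 -2.78080781] 28.6583
w 0.012284452814804133 [-0.59583461  0.87312965 -3.36596189] 29.5083
[ 0.37338039  0.58903091 -0.43485161  1.42487806  0.01907489  1.34995345
 -0.90253328]
[ 0.35406544  0.66192816 -0.44157778  1.63612359  0.05293914  1.06885417
 -0.93635239]
```

View pics/b1_side.png

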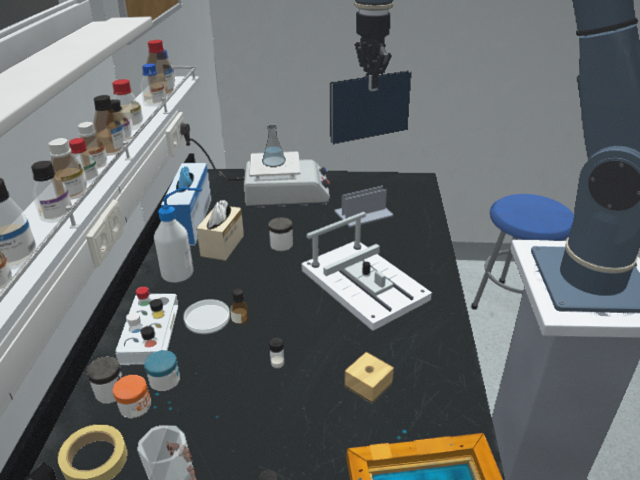

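View pics/b1_wrist.png

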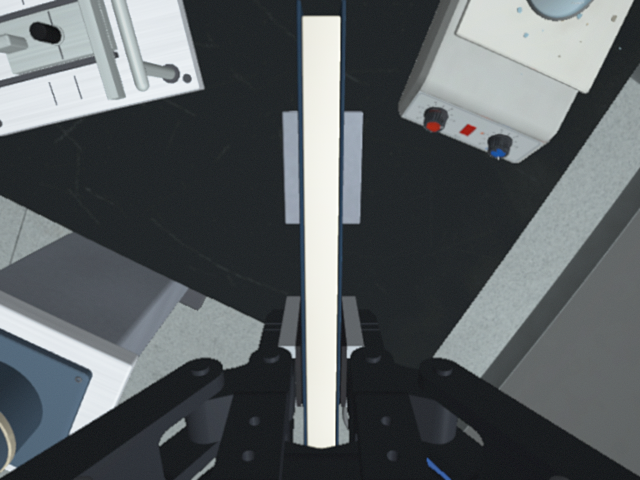

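The book hangs square in the jaws and the rack is empty. I'll carry it over the easel, tilted, and stop partway to check.

```bash
python3 - <<'E'
from h import *
t=.28; o=tilted(YE,YE,t); a=np.array([np.sin(t),0,np.cos(t)]); f=np.array([.0635,0,.022])
ctrl.move_to(E2W(f+(.1187+.13)*a),o)
print(fine(E2W(f+(.1187+.06)*a),o,v=.15,n=3), ctrl.get_time())
print(np.rad2deg((R.from_rotvec(o).inv()*R.from_rotvec(ctrl.get_eef_rot())).magnitude()))
d=cap('scene','b2_scene.png'); 
d2=cap('side','b2_side.png')
big=np.hstack([cv2.resize(x['frame'][:,:,::-1][r0:r0+160,c0:c0+200],None,fx=2,fy=2,interpolation=cv2.INTER_CUBIC) for x,r0,c0 in [(d,180,260),(d2,160,260)]])
cv2.imwrite('pics/b2.png',big)
E
```

```text
(array([ 0.58474786, -0.04052623,  0.19349725]), array([9.33414871e-05, 4.37045771e-06, 2.30183094e-04])) 31.825
0.005626867358191327
```

View pics/b2.png

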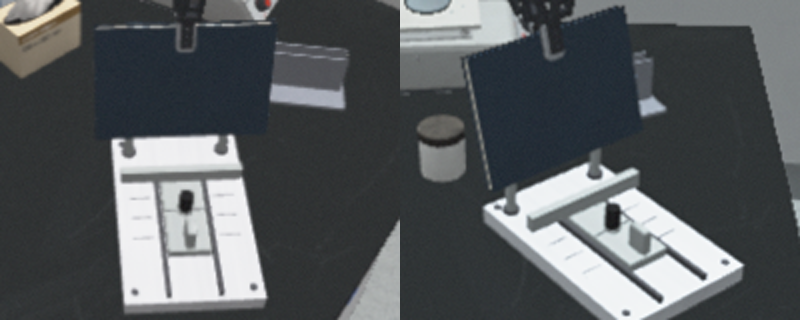

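```bash
python3 - <<'E'
from h import *
t=.28; n=np.array([np.cos(t),0,-np.sin(t)]); a=np.array([np.sin(t),0,np.cos(t)])
c,s=np.cos(YE),np.sin(YE)
for cam in ['scene','side']:
    d=cap(cam); r=ctrl.outline_of(cam,'book')
    m=cv2.erode(r[0]['pixels'].astype(np.uint8),np.ones((5,5)))>0
    P=pts(d,m); e=np.c_[(P[:,:2]-H0)@[c,s],(P[:,:2]-H0)@[-s,c],P[:,2]]
    f=np.array([.0635,0,.022])
    q=(e-f); k=q@n; md=np.median(k); ok=abs(k-md)<.006
    w,v=np.linalg.eigh(np.cov(e[ok].T)); nn=v[:,0]*np.sign(v[0,0])
    print(cam,r[0]['confidence'],'front face n-offset',md,'(exp -.0065)','normal',nn.round(3),'exp',n.round(3),'axis lo',np.percentile((q@a)[ok],.5),'y range',np.percentile(e[ok][:,1],[.5,99.5]))
E
```

```text
scene 0.84 front face n-offset -0.0057441805190082355 (exp -.0065) normal [ 0.96   0.001 -0.278] exp [ 0.961  0.    -0.276] axis lo 0.06865535356851461 y range [-0.09892803  0.09899585]
side 0.67 front face n-offset -0.006848760666285302 (exp -.0065) normal [ 0.961 -0.001 -0.276] exp [ 0.961  0.    -0.276] axis lo 0.06717147419709026 y range [-0.10263811  0.09996603]
```

The depth data agree with the plan: the face offset is within 1 mm, the book is square, and it is centred. Lowering.

```bash
python3 - <<'E'
from h import *
t=.28; o=tilted(YE,YE,t); a=np.array([np.sin(t),0,np.cos(t)]); f=np.array([.0635,0,.022])
print(ctrl.line_to(E2W(f+(.1187+.010)*a),o,v=.1,threshold=8),ctrl.get_force())
st=ctrl.line_to(E2W(f+(.1187-.004)*a),o,v=.025,threshold=6)
p=ctrl.get_tool_pos(); print(st,p,E2W(f+.1187*a),ctrl.get_force(),ctrl.get_time())
d=cap('scene'); d2=cap('side')
big=np.hstack([cv2.resize(x['frame'][:,:,::-1][r0:r0+160,c0:c0+200],None,fx=2,fy=2,interpolation=cv2.INTER_CUBIC) for x,r0,c0 in [(d,180,260),(d2,160,260)]])
cv2.imwrite('pics/b3.png',big)
E
```

```text
False [ 0.01307822 -0.22240113 -2.08750272]
True [ 0.57458438 -0.0278749   0.13577623] [ 0.57433429 -0.02774589  0.13607728] [ 0.12039136 -1.7597699   6.15818648] 33.2333
```

View pics/b3.png

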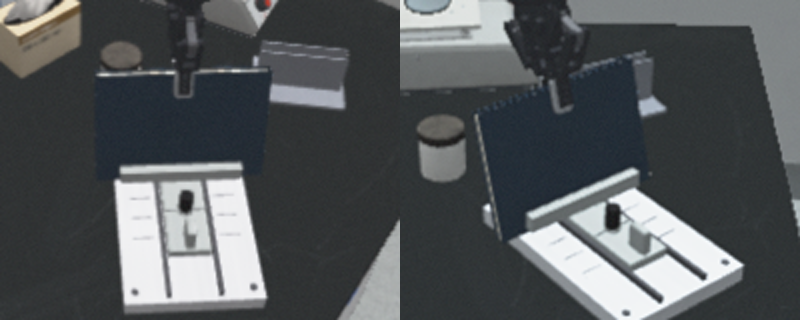

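The foot is down behind the ledge, and the contact height is as expected. Releasing and retreating along the book.

```bash
python3 - <<'E'
from h import *
t=.28; o=tilted(YE,YE,t); a=np.array([np.sin(t),0,np.cos(t)]); f=np.array([.0635,0,.022])
ctrl.grip(.055); ctrl.hold(.3)
print(ctrl.get_force(),ctrl.get_tool_pos())
p=ctrl.get_tool_pos(); A=E2W(a)-E2W([0,0,0])
print(ctrl.line_to(p+.14*A,o,v=.12,threshold=6),ctrl.get_time())
ctrl.hold(.3)
c,s=np.cos(YE),np.sin(YE); D=[]
for cam in ['scene','side']:
    d=cap(cam); D.append(d); r=ctrl.outline_of(cam,'book')
    m=cv2.erode(r[0]['pixels'].astype(np.uint8),np.ones((3,3)))>0
    P=pts(d,m); e=np.c_[(P[:,:2]-H0)@[c,s],(P[:,:2]-H0)@[-s,c],P[:,2]]
    e=e[(e[:,2]>.06)&(e[:,2]<.14)]
    med=np.median(e,0); 
    for _ in range(4):
        w,v=np.linalg.eigh(np.cov(e.T)); nn=v[:,0]*np.sign(v[0,0]); m0=e.mean(0); e=e[abs((e-m0)@nn)<.005]
    # front face at foot centre height z=.022 : x, + half thickness
    x=m0[0]-(nn[2]*(.022-m0[2]))/nn[0]
    print(cam,'tilt',np.arcsin(-nn[2]),'skew',np.arctan2(nn[1],nn[0]),'foot x',x+.0065/nn[0],'y rng',np.percentile(e[:,1],[.5,99.5]))
    q=ctrl.outline_of(cam,'pin')
    if q: P=pts(d,q[0]['pixels']); print('pin',q[0]['confidence'],np.percentile(P,[50,97],axis=0).round(4).tolist())
    for n in ['vial','dropper_bottle','ink_pot']:
        q=ctrl.outline_of(cam,n)
        if q: P=pts(d,q[0]['pixels']); print(n,np.median(P,0).round(3))
big=np.hstack([cv2.resize(x['frame'][:,:,::-1][r0:r0+200,c0:c0+200],None,fx=2,fy=2,interpolation=cv2.INTER_CUBIC) for x,r0,c0 in zip(D,[160,150],[260,260])])
cv2.imwrite('pics/b4.png',big)
E
```

```text
[-1.44967385 -0.16334867  1.04871759] [ 0.57391348 -0.02787771  0.1348957 ]
False 35.4333
scene tilt 0.32088890283765037 skew -0.0035783629864261056 foot x 0.06452802046273584 y rng [-0.10076464  0.10204138]
pin 0.51 [[0.5117, 0.0519, 0.0533], [0.5209, 0.0549, 0.0637]]
vial [0.669 0.294 0.048]
dropper_bottle [0.756 0.181 0.039]
ink_pot [ 0.717 -0.102  0.063]
side tilt 0.32156950136886653 skew -0.005300182805620153 foot x 0.06347493794481072 y rng [-0.10513203  0.10042813]
vial [0.672 0.298 0.036]
dropper_bottle [0.76  0.183 0.039]
ink_pot [ 0.711 -0.088  0.048]
```

View pics/b4.png

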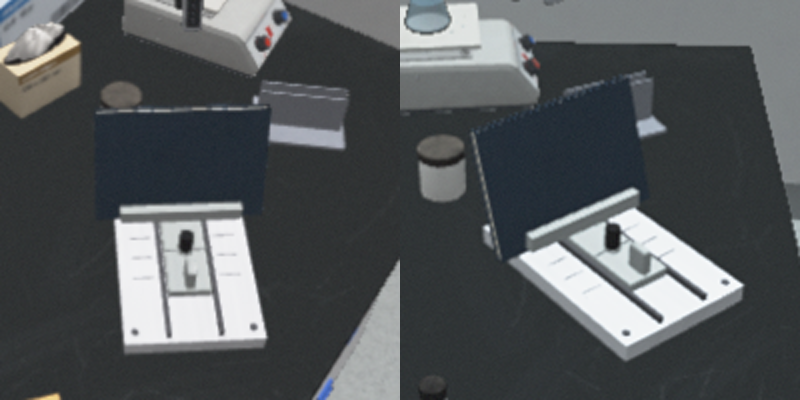

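The book leans at 0.32 rad with its foot at about x = 0.064 m, square and centred, and the gripper is clear. Handing in.

```bash
python3 - <<'E'
from h import *
print(ctrl.get_force(),ctrl.get_time()); print(ctrl.close_job())
E
```

```text
[ 0.20792684 -0.73872121  0.6419124 ] 36.3333
the job is handed in; nothing more can be done
None
```

I slid the foot stop to the middle hole, pushed the pin home, leaned the log book on the easel, and handed the job in at 36.3 s of the 64 s allowed. `close_job` reports no verdict, so the figures below are my own camera measurements.

| Check | Measured | Limit or target |
|---|---|---|
| Stop offset from the middle hole (before the pin went in) | about +0.5 mm | within 4 mm |
| Pin knob top height | 61.6 mm | 61.5 mm when fully home |
| Pin horizontal distance from the hole | under 1 mm | under 4 mm |
| Book lean | 0.32 rad in both cameras | 0.26 to 0.44 rad |
| Book foot, behind the middle hole | 63.5 to 64.5 mm | 52 to 72 mm |
| Book squareness | about 0.005 rad | under 0.12 rad |
| Book centring | within about 3 mm | within 40 mm |

- **Book against the stop:** the foot stands about 3 mm behind the nominal 61 mm, so a small gap to the ledge is likely.
- **Bystanders:** the bottle and vial read within a few millimetres of their starting positions. The side camera puts the ink pot within about 2 mm. The scene camera read it about 1 cm off, most likely because the book now hides part of it.
- **Pin after the book was placed:** the side camera did not detect it, and the scene camera did so only with low confidence (0.51). It looks upright and home in both final pictures. The stop was not re-measured after the pin went in.

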